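Slide the mounting plate off the riser and stack it on the heat sink

ROBOT

A 6-joint arm with a two-finger parallel gripper is mounted at the origin on the work surface. World frame = base frame: x ahead of the robot, y to its left, z up, the work surface at z = 0. Lengths are in m, angles in rad, forces in N, time in s.
With the tool pointing down it reaches from about 0.375 to 0.9 m from the base axis. Payload 3.1 kg.
Tool frame: the origin (TCP) lies on the centre line of the jaws, within the pads' length; the fingertips stand robot.tcp_to_tips ahead of it and the grasp point (between the pads) lies 3 mm ahead of it (robot.tcp_to_tips is the distance from the TCP to the fingertips, in m); z points along the fingers, y is the line along which they close (so a half turn about z gives the same grasp; the last joint's range is limited). The gripper opens to 87 mm and grips with 3 to 60 N. Pads are 19 mm wide; open, the fingers measure 117 mm over their backs; the gripper's body (75 mm by 190 mm) begins 51 mm behind the grasp point.
Start: joints at [1.03, 0.527, 1.433, -0, 1.181, -0.178], TCP at [0.221, 0.585, 0.245] pointing down, gripper open.
Joint ranges: [-3.08, 3.08], [-0.75, 2.2], [0.22, 2.44], [-1.43, 4.57], [0, 2.65], [-2.85, 2.85]. Speed limits (rad/s): [2.79, 2.79, 3.14, 3.14, 3.14, 3.14].

INTERFACE

Orientations are given as a unit quaternion [x, y, z, w].
In Python, from rig import robot gives the robot as it stands. The module is installed in compiled form; this text tells all that it offers.
- The arm moves only by the shell command python3 -m jog 'ROWS' [FORCE]. ROWS is JSON, one flat list of numbers, 5 for each row, row after row: the finger opening in m, from 0 to 0.087, then the shift along the tool's x, y, z in m, then the turn about the tool's z in units of 10 degrees (1.0 is 10 degrees). In form: [claw, x, y, z, roll, claw, x, y, z, roll, ...]. A call has 1 to 20 rows; each row shifts and turns the commanded pose from where the row before left it, along the tool's axes as they then stand; what a row does not reach is not made up. A row lasts 1/8 s, in which the tool goes at most 62.5 mm and 10.7 degrees, less where a joint would pass 70% of its speed; a pose out of reach is approached as far as the arm can. A call with a gripper value outside its range is refused whole. The fingers move at their own pace and stop on an object; FORCE is the grip in N (left out, the last holds). Time passes only in rows, so rows that do not move let the fingers close. It gives the time, the measured TCP pose, the force, the opening and the grip force at its end, in the units of the state.
- robot.get_obs(): the state, without advancing time (a new reading comes with each control period).
- robot.camera(name): name is "side" or "top" or "wrist"; returns the picture (384x512x3 uint8, blue, green, red); there is no depth.
- robot.camera_model(name): a dict with "fx", "fy", "cx", "cy" (pixels), "R" (3x3) and "t" (3): a world point X has camera coordinates R X + t; the wrist camera has in their place "tool_from_camera" (4x4, takes a point from camera to tool coordinates, whose origin is the TCP and whose axes are the flange's). Camera axes: x right, y down, z forward; pixel columns grow to the right and rows downward; lengths in m; the calibration is good to about 2 mm. A picture is of the moment at which its call begins: read the wrist's pose just before it. camera_model takes no time and is no camera call.
- robot.hand_in(): hands the job in; it is judged then, once.
Trained networks look in the newest picture that a camera, given by its name, has taken for a name from the list of things; names that differ only in an ending like _2 or _b are one class to them, and where a whole thing is asked for, a point or a joint stands for the part that bears it (a point fixed in the world has none). Each returns a list of dicts, best first, with "conf" (0 to 1); they miss things now and then, are a little off and sometimes report something else, mostly with a low value. They report only what shows in the picture. A call takes as long as a camera call. They do not tell look-alikes from the thing itself.
- robot.look_for(camera, label): "extent" ([centre column, centre row, width, height] in pixels, round what is visible of it).
- robot.outline_of(camera, label): "region" (384x512 bool, what is visible of it) and "extent" ([centre column, centre row, width, height] in pixels, round what is visible of it).
The state is a dict: "time": time; "q": joint angles; "joint_velocities": joint speeds; "joint_torque": joint torques, N m; "position": TCP position; "tool_rot": TCP orientation; "ft_force": force on the tool from outside, world axes, zero at the start; "moment": the same for the moment, N m; "grip_width": finger opening in m; "grip_force": force on a finger pad.
Only numpy, scipy, OpenCV 4.12 (cv2) and the standard library are available. Lean on these libraries where they do the work, as an engineer would, in place of code of your own. Each camera call takes 0.05 s, during which the arm holds its last target. There are 200 camera calls.

TASK

Slide the thin aluminium mounting plate along between the fences of the low riser, keeping it lying flat, until its near end sticks out well over the riser's front edge (the edge facing the robot), so that you can take it there by its two long sides and lift it well clear. Lay it flat on the grey spacer on top of the heat sink, lined up with the heat sink and centred on it so that both ends stick out equally, lowering it until it rests before you let go rather than dropping it. Press and set down gently, keep the spacer where it is, and leave the other things on the bench alone.

Things in the scene. Friction and masses are not known exactly. Their poses are not given: they have to be found in the camera images.
- plate: thin bare aluminium plate, 180 mm (its x) by 60 mm (its y) by 3 mm, two dark screw marks near each end, about 0.1 kg. Lies between the riser's fences, along the riser's x, its near end 20 to 40 mm back from the front edge. Fingers do not fit beside it there. Slides easily when pressed lightly (5 to 10 N) from above and drawn along. Origin: centre of its underside, z up
- plate_end (a point): middle of the plate's near short end (the end nearer the robot, at the plate's x = -90 mm), at the height of its underside; axes as the plate's
- riser: low wooden bench step with a slick grey top, fixed: 220 mm (x) by 200 mm (y), top 70 mm above the bench. Two wooden fences, 8 mm wide, 8 mm high above the top, run along x over its whole length, 74 mm apart, centred, ends open. Origin: centre of its foot; its -x side is the front edge, facing the robot; the front below the top board is open
- riser_edge (a point): middle of the riser's front top edge (riser's x = -110 mm), at the height of its top; axes as the riser's: x points inward from the edge, away from the robot
- sink: black finned heat sink, fixed, 100 mm (x) by 60 mm (y), its flat top 60 mm above the bench, on a plywood foot 130 x 90 x 8 mm. Origin: centre of the foot's underside, on the bench; the spacer lies on its top
- spacer: loose grey plastic spacer, 100 x 60 x 6 mm, 0.12 kg, lying squarely on the heat sink; its upper face is 66 mm above the bench. Origin: centre of its underside. The 180 mm plate laid centred on it sticks out 40 mm at each end
- jar: small clear jar with a steel cap, 34 mm across, 45 mm high, standing on the riser beside the plate; not part of the job. Origin: centre of its underside
- spool: white solder spool, 56 mm across, 40 mm high; not part of the job. Origin: centre of its underside
- screwdriver: screwdriver, 160 mm long, lying on the bench; not part of the job. Origin: on its axis at mid-length
- flask: yellow dispensing bottle, 52 mm across, 90 mm high; not part of the job. Origin: centre of its underside
- dish: round metal dish, 84 mm across, 35 mm high; not part of the job. Origin: centre of its underside
Mind the look-alikes: they are no part of the job. There is more than one size of the plate; the one meant has the size given above.

How it is judged:
On the way, in this order (a step that is already met when the one before it is completed fails the run):
1. the plate, lying flat on the riser, sticks out at least 25 mm over the riser's front edge (x of plate_end in the frame of riser_edge below -0.025 m and angle between plate's own z axis and vertical below 0.04 rad and z of plate in the frame of riser between 0.067 and 0.074 m), for 0.2 s.
2. the plate is held by the fingers at least 30 mm above the riser's top (z of plate in the frame of riser above 0.1 m and contact force between the fingers and plate above 1 N), for 0.2 s.
3. the plate rests in place on the spacer while the fingers still hold it (x of plate in the frame of sink between -0.008 and 0.008 m and y of plate in the frame of sink between -0.006 and 0.006 m and z of plate in the frame of sink between 0.063 and 0.069 m and angle between the x axis of plate and the x axis of sink, either way round below 0.08 rad and angle between plate's own z axis and vertical below 0.04 rad and contact force between the fingers and plate above 1 N and contact force between plate and spacer above 0.2 N), for 0.1 s.
At the end, for the whole second after the job is handed in: The plate lies flat (within 2.3 degrees) on the spacer on the heat sink, released and at rest, centred within 8 mm along and 6 mm across the heat sink and in line with it within 4.5 degrees (either way round); the spacer is still on the heat sink, within 5 mm and 4.5 degrees of square (x of plate in the frame of sink between -0.008 and 0.008 m and y of plate in the frame of sink between -0.006 and 0.006 m and z of plate in the frame of sink between 0.063 and 0.069 m and angle between the x axis of each of plate, spacer and the x axis of sink, either way round below 0.08 rad and angle between plate's own z axis and vertical below 0.04 rad and x of spacer in the frame of sink between -0.005 and 0.005 m and y of spacer in the frame of sink between -0.005 and 0.005 m and z of spacer in the frame of sink between 0.058 and 0.063 m and contact force between plate and spacer above 0.2 N and contact force between plate and the fingers below 0.1 N and linear speed of plate below 0.02 m/s and angular speed of plate below 0.1 rad/s); the robot touches nothing.
It fails at once if the plate is pressed on the riser with more than 80 N (contact force between plate and riser above 80 N).
It fails at once if the plate is pressed on the spacer with more than 80 N (contact force between plate and spacer above 80 N).
It fails at once if the plate falls below the height of the riser and the stack (height (world z) of plate below 0.05 m).
It fails at once if another thing on the bench or the riser is shifted more than 25 mm (distance of any of jar, spool, screwdriver, flask, dish from where it was at the start of the episode above 0.025 m).
It also fails if it takes over 54 s, if anything falls off the work surface, if the arm or the gripper's body presses on something with over 40 N, if the wrist force passes 120 N, or if a joint passes its speed limit or range.

## Working session

There is one attempt and no reset: what is moved stays moved. The work goes in short steps, Python scripts to look and compute and a shell command to move; the robot and the scene stay as the last step left them, time stands still between calls to the robot, and variables do not carry over. Pictures are saved under pics/ and viewed, at most 10 in all, crops included, and the job is handed in when it is done.

```bash
mkdir -p pics; python3 - <<'E'
from rig import robot
import cv2,numpy as np
o=robot.get_obs();print(o['position'],o['tool_rot'],o['time'],robot.tcp_to_tips,o['grip_width'])
a=robot.camera('top');b=robot.camera('side')
cv2.imwrite('pics/top.png',a);cv2.imwrite('pics/side.png',b)
for c in('top','side'):
  m=robot.camera_model(c);print(c,m)
  for l in('plate','riser','sink','spacer'):print(l,[(np.round(d['extent'],1),round(d['conf'],2)) for d in robot.look_for(c,l)])
print(robot.camera_model('wrist'))
E
```

```text
[0.22086645 0.58395304 0.24357457] [ 1.79925730e-01  9.83679620e-01 -1.00513507e-03 -3.56932251e-04] 0.0 0.022 0.0870651352594458
top {'fx': 347.15161023264125, 'fy': 347.15161023264125, 'cx': 255.61441967939885, 'cy': 181.63554395578672, 'R': array([[-0.01873012, -0.99980412, -0.00639563],
       [-0.9990325 ,  0.01896947, -0.03967653],
       [ 0.03979008,  0.00564629, -0.99919211]]), 't': array([0.01129142, 0.48792605, 1.01444865])}
plate [(array([176.4, 248.2,  41.7,  40.7]), 0.78), (array([172.9, 139.6,  25.2,  61. ]), 0.57), (array([235.6, 217.9,  40.3,  40.9]), 0.56), (array([259.9, 124.1,  10.2,  30.4]), 0.18)]
riser [(array([173.3, 144.2,  74.4,  82.4]), 0.62)]
sink [(array([319.6, 144.4,  28. ,  47.9]), 0.94), (array([257.9, 168.3,  15.3,  17.3]), 0.3)]
spacer [(array([330.6, 140.1,  24.2,  41.1]), 0.69)]
side {'fx': 378.7023896870602, 'fy': 378.7023896870602, 'cx': 250.80543380612534, 'cy': 188.83531009739013, 'R': array([[ 0.9460007 , -0.3240721 , -0.00774229],
       [-0.17507368, -0.49066602, -0.85357839],
       [ 0.27282206,  0.80884123, -0.52090689]]), 't': array([-0.47137021,  0.15695076,  1.26054278])}
plate [(array([186.4, 184.1,  28.8,  16.7]), 0.6), (array([217.4, 205.5,  29. ,  19. ]), 0.57)]
riser [(array([255.7, 167. ,  65.6,  42.6]), 0.91)]
sink [(array([299.9, 233.1,  44.8,  21.1]), 0.61)]
spacer [(array([298.2, 218.9,  26.9,  12.1]), 0.58)]
{'fx': 271.54770527100965, 'fy': 271.54770527100965, 'cx': 252.97098782086331, 'cy': 183.98962195285768, 'tool_from_camera': array([[ 1.23950546e-03, -9.55854721e-01, -2.93837057e-01,
         8.01954321e-02],
       [ 9.99999071e-01,  1.35138247e-03, -1.77720968e-04,
         6.46306264e-04],
       [ 5.66961674e-04, -2.93836564e-01,  9.55855508e-01,
        -1.40392508e-01],
       [ 0.00000000e+00,  0.00000000e+00,  0.00000000e+00,
         1.00000000e+00]])}
```

```bash
python3 - <<'E'
import cv2
a=cv2.imread('pics/top.png')
cv2.imwrite('pics/top_crop.png',cv2.resize(a[80:290,120:380],None,fx=3,fy=2.857*1.0,interpolation=cv2.INTER_CUBIC)[:600])
E
```

```text
(no output)
```

View pics/top_crop.png

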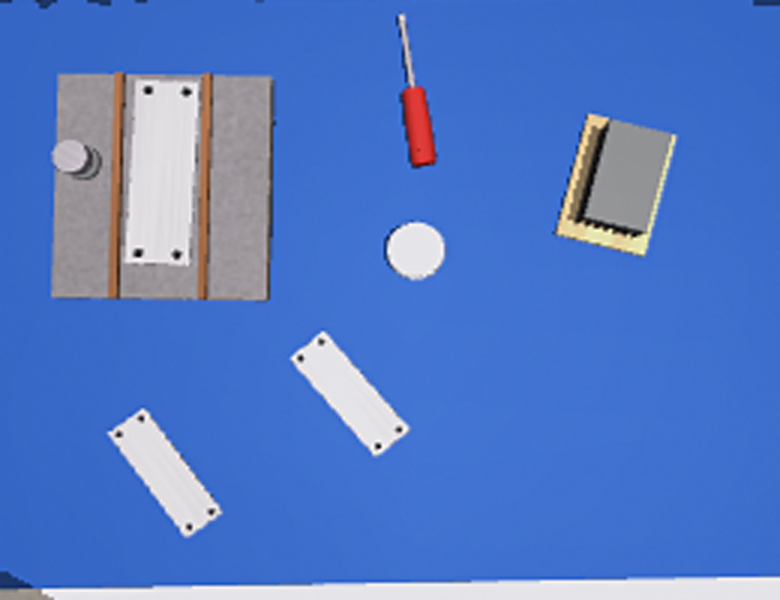

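View pics/side.png

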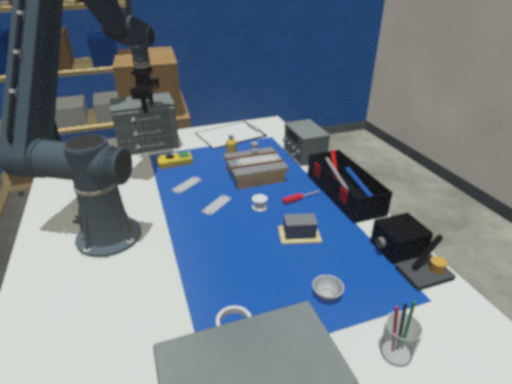

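The top crop shows the plate between the fences at about (134..200, 81..265), the jar left at (72,157), the spacer at about (630,176), and two shorter look-alike plates lying loose. Now I'll turn these corners into positions.

```bash
cat > h.py <<'E'
from rig import robot
import cv2,numpy as np
from scipy.spatial.transform import Rotation as Ro
def ray(cam,px,z,pose=None):
    m=robot.camera_model(cam);px=np.atleast_2d(px).astype(float)
    d=np.c_[(px[:,0]-m['cx'])/m['fx'],(px[:,1]-m['cy'])/m['fy'],np.ones(len(px))]
    if cam=='wrist':
        T=m['tool_from_camera'];p,q=pose;W=Ro.from_quat(q).as_matrix()
        d=d@(W@T[:3,:3]).T;c=W@T[:3,3]+p
    else: d=d@m['R'];c=-m['R'].T@m['t']
    return c+d*((z-c[2])/d[:,2])[:,None]
def rect(P):  # corner list -> centre, dims, direction of long side (toward +x)
    (c,(w,h),a)=cv2.minAreaRect((P[:,:2]*1000).astype(np.float32));a=np.radians(a)
    if w<h:a+=np.pi/2
    a=(a+np.pi/2)%np.pi-np.pi/2
    return np.round(c,1),np.round(sorted((w,h)),1),round(np.degrees(a),2)
E
python3 - <<'E'
from h import *
f=lambda L:np.array(L)/[3,2.857]+[120,80]-.33
for n,L,z in(('riser',[(57,73),(272,77),(269,299),(52,297)],.07),('plate',[(134,81),(200,81),(190,265),(124,262)],.073),('spacer',[(608,120),(676,135),(646,233),(582,216)],.066),('foot',[(588,114),(676,135),(645,255),(557,234)],.008),('jar',[(72,157)],.115),('spool',[(415,250)],.04),('fences',[(119,73),(208,73),(113,297),(203,297)],.078)):
    P=ray('top',f(L),z);print(n,np.round(P[:,:2]*1000,0).tolist(),rect(P) if len(P)>3 else '')
E
```

```text
riser [[707.0, 326.0], [698.0, 125.0], [481.0, 130.0], [486.0, 332.0]] (array([593.6, 228.2]), array([201.4, 220.6]), np.float64(-1.51))
plate [[696.0, 253.0], [695.0, 191.0], [515.0, 203.0], [519.0, 264.0]] (array([606.9, 227.8]), array([ 61.5, 180.5]), np.float64(-3.56))
spacer [[650.0, -188.0], [634.0, -251.0], [539.0, -221.0], [556.0, -162.0]] (array([ 595.6, -205.8]), array([ 65. , 100.6]), np.float64(-16.8))
foot [[669.0, -180.0], [646.0, -266.0], [521.0, -232.0], [545.0, -146.0]] (array([ 595.2, -206. ]), array([ 89.6, 129.1]), np.float64(-15.33))
jar [[615.0, 298.0]] 
spool [[528.0, -6.0]] 
fences [[703.0, 266.0], [701.0, 183.0], [485.0, 273.0], [483.0, 190.0]] (array([593.2, 227.9]), array([ 82.8, 219.3]), np.float64(-1.84))
```

```bash
cat >> h.py <<'E'
def go(x,y,z,yaw,shiftfirst=True):  # yaw: world deg of object's x axis, tool y to lie along object's y
    o=robot.get_obs();W=Ro.from_quat(o['tool_rot']).as_matrix()
    a=np.degrees(np.arctan2(W[1,1],W[0,1]));r=-((yaw+90-a+90)%180-90)
    print('t',o['time'],'pos',np.round(o['position'],4),'shift mm',np.round(W.T@(np.array([x,y,z])-o['position'])*1000,1),'roll/10deg',round(r/10,3),'F',np.round(o['ft_force'],1),'w',o['grip_width'],o['grip_force'])
E
python3 -c "
from h import *
go(.587,.2285,.15,-1.7)"
```

```text
t 0.5 pos [0.2212 0.5845 0.2445] shift mm [-468.2 -203.5   94.5] roll/10deg -1.903 F [0.7 0.5 0.4] w 0.08702940221950521 0.0
```

```bash
python3 -m jog '[0,-39,-17,0,0]' 2>&1 | tail -1; python3 -m jog '[0,-0.039,-0.017,0,0,0,-0.039,-0.017,0,0,0,-0.039,-0.017,0,0,0,-0.039,-0.017,0,0,0,-0.039,-0.017,0,0,0,-0.039,-0.017,0,0,0,-0.039,-0.017,0,0,0,-0.039,-0.017,0,0,0,-0.039,-0.017,0,0,0,-0.039,-0.017,0,0,0,-0.039,-0.017,0,0,0,-0.039,-0.017,0,0,0,0,0,0.04,-0.95,0,0,0,0.04,-0.95,0,0,0,0,0]'; python3 -c "
from h import *
go(.587,.2285,.097,-1.7)"
```

```text
grip_force: 0.0
time: 2.5
position: [0.6288, 0.1839, 0.1611]
tool_rot: [0.016, 1.0, -0.001, -0.004]
ft_force: [0.1, 0.1, 0.7]
grip_width: 0.0006
grip_force: 0.0
t 2.5 pos [0.6288 0.1839 0.1611] shift mm [42.7 43.3 64.4] roll/10deg -0.016 F [0.1 0.1 0.7] w 0.000601151747688275 0.0
```

That first command had millimetres where metres belong. The tool's travel limit capped the move and it did no harm. I'll correct the position now.

```bash
python3 -m jog '[0,0.022,0.022,0,0,0,0.021,0.021,0.02,0,0,0,0,0.03,0,0,0,0,0.01,0,0,0,0,0,0,0,0,0,0,0]' ; python3 -c "
from h import *
go(.587,.2285,.095,-1.7)"
```

```text
time: 3.25
position: [0.5911, 0.2287, 0.1061]
tool_rot: [0.016, 1.0, 0.0, 0.001]
ft_force: [-0.4, -0.1, 0.8]
grip_width: 0.0004
grip_force: 0.0
t 3.25 pos [0.5911 0.2287 0.1061] shift mm [ 4.2 -0.3 11. ] roll/10deg -0.009 F [-0.4 -0.1  0.8] w 0.0004438616395535543 0.0
```

```bash
python3 -m jog '[0,0.004,0,0.003,0,0,0,0,0.003,0,0,0,0,0.002,0,0,0,0,0,0,0,0,0,0,0]'; python3 -m jog '[0,0,0,0.001,0,0,0,0,0.001,0,0,0,0,0,0]' 
```

```text
time: 3.88
position: [0.5858, 0.2288, 0.0965]
tool_rot: [0.015, 1.0, -0.0, 0.0]
ft_force: [-0.6, -0.3, 0.2]
grip_width: 0.0006
grip_force: 0.0
time: 4.25
position: [0.5859, 0.2289, 0.0955]
tool_rot: [0.015, 1.0, 0.0, 0.0]
ft_force: [-1.2, -0.3, 4.7]
grip_width: 0.0005
grip_force: 2.4
```

```bash
python3 -m jog '[0,0,0,0.0005,0,0,0,0,0,0,0,0.002,0,0,0,0,0.004,0,0,0,0,0.004,0,0,0,0,0,0,0,0]'; python3 -c "
from h import *
o=robot.get_obs()
cv2.imwrite('pics/t2.png',robot.camera('top'))
print([(np.round(d['extent'],1),round(d['conf'],2)) for d in robot.look_for('top','plate')])"
```

```text
time: 5.0
position: [0.5772, 0.2295, 0.0954]
tool_rot: [0.015, 1.0, 0.0, 0.002]
ft_force: [1.3, 0.2, 6.9]
grip_width: 0.0003
grip_force: 3.4
[(array([174.1, 245.4,  36.6,  41.2]), 0.96), (array([176.3, 142.7,  21.3,  66.5]), 0.7), (array([235.4, 218.1,  36.9,  42. ]), 0.67)]
```

```bash
python3 -m jog '[0,0.005,0,0,0,0,0.005,0,0,0,0,0.005,0,0,0,0,0.005,0,0,0,0,0.005,0,0,0,0,0.005,0,0,0,0,0.005,0,0,0,0,0.003,0,0,0,0,0,0,0,0]'; python3 -c "
from h import *
a=robot.camera('top')
cv2.imwrite('pics/t3.png',cv2.resize(a[90:210,120:250],None,fx=5,fy=5,interpolation=cv2.INTER_CUBIC))
"
```

```text
time: 6.22
position: [0.5394, 0.2307, 0.0954]
tool_rot: [0.015, 1.0, 0.001, 0.002]
ft_force: [1.8, 0.8, 6.6]
grip_width: 0.0003
grip_force: 3.6
```

View pics/t3.png

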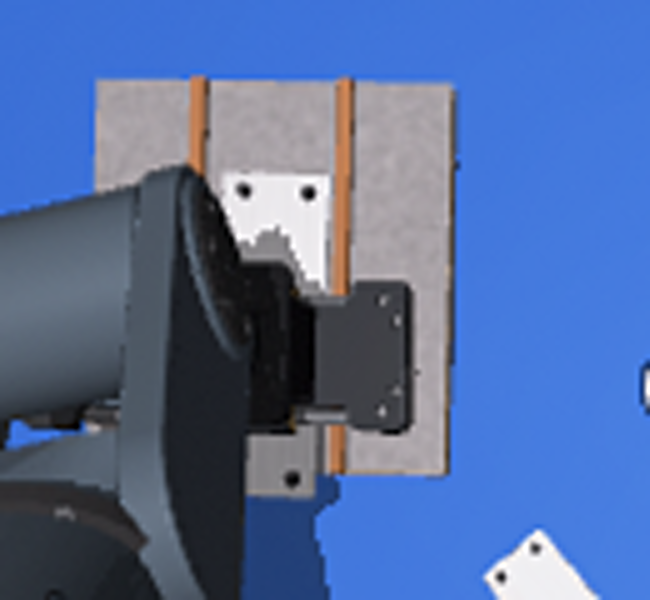

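The plate is following: its near end (row ~495 in the crop) now sits slightly past the riser edge (row ~473). About 39 mm more to go.

```bash
python3 -m jog '[0,0.005,0,0,0,0,0.005,0,0,0,0,0.005,0,0,0,0,0.005,0,0,0,0,0.005,0,0,0,0,0.005,0,0,0,0,0.005,0,0,0,0,0.003,0,0,0,0,0,0,0,0,0,0,0,0,0]'; python3 -m jog '[0,0,0,-0.01,0,0,0,0,-0.04,0,0.087,0.02,0,-0.04,0,0.087,0.03,0,0,0,0.087,0,0,0,0,0.087,0,0,0,0,0.087,0,0,0,0]'; python3 -c "
from h import *
a=robot.camera('top');o=robot.get_obs();print(o['position'],o['tool_rot'])
b=robot.camera('wrist')
cv2.imwrite('pics/t4.png',a);cv2.imwrite('pics/w4.png',b)
"
```

```text
time: 7.52
position: [0.5016, 0.232, 0.0954]
tool_rot: [0.015, 1.0, 0.001, 0.002]
ft_force: [1.8, 0.2, 7.6]
grip_width: 0.0004
grip_force: 4.0
time: 8.4
position: [0.4508, 0.2329, 0.1837]
tool_rot: [0.015, 1.0, -0.0, 0.0]
ft_force: [0.4, -0.4, 0.3]
grip_width: 0.0423
grip_force: 0.0
[0.45069173 0.2328865  0.18359699] [ 1.53347952e-02  9.99882413e-01 -3.57746353e-05 -4.78554736e-05]
```

View pics/w4.png

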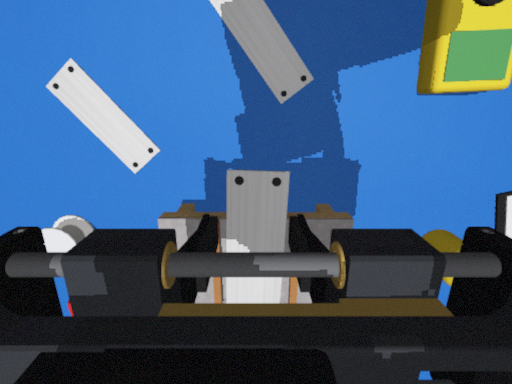

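The wrist view shows the plate's near end at corners (227,170) and (289,171), about 50 mm past the riser edge at row ~214.

```bash
python3 - <<'E'
from h import *
o=robot.get_obs();p=(o['position'],o['tool_rot'])
print(np.round(ray('wrist',[(227,170),(289.5,171),(289,214),(225,214),(222,300),(290.5,300),(239,180),(277,181)],.073,p)*1000,1))
print(np.round(ray('wrist',[(160,214),(351,214)],.07,p)*1000,1))
b=cv2.imread('pics/w4.png').mean(2)
for r in range(175,305,15):print(r,[int(v) for v in b[r,218:232]],[int(v) for v in b[r,284:296]])
a=cv2.imread('pics/t4.png')
cv2.imwrite('pics/t4c.png',cv2.resize(a[100:220,130:230],None,fx=5,fy=5,interpolation=cv2.INTER_CUBIC))
E
```

```text
[[432.9 209.   73. ]
 [435.7 268.4  73. ]
 [480.  268.4  73. ]
 [478.2 204.3  73. ]
 [581.6 194.8  73. ]
 [583.8 271.   73. ]
 [443.2 219.9  73. ]
 [445.3 256.5  73. ]]
[[477.6 138.1  70. ]
 [483.2 331.5  70. ]]
175 [84, 82, 83, 84, 81, 81, 84, 84, 110, 138, 144, 147, 143, 143] [149, 150, 152, 150, 151, 128, 84, 83, 82, 86, 86, 83]
190 [83, 82, 83, 82, 83, 84, 79, 83, 116, 141, 147, 143, 142, 142] [152, 151, 150, 150, 128, 84, 84, 80, 82, 81, 81, 81]
205 [81, 81, 85, 78, 80, 80, 81, 79, 113, 141, 144, 142, 139, 141] [147, 146, 147, 121, 82, 84, 83, 84, 84, 85, 79, 81]
220 [42, 84, 104, 103, 104, 106, 105, 106, 124, 140, 146, 142, 141, 138] [146, 144, 123, 105, 96, 58, 21, 11, 7, 14, 15, 21]
235 [46, 63, 89, 105, 108, 108, 108, 102, 129, 144, 145, 144, 142, 141] [137, 118, 103, 103, 73, 17, 5, 21, 12, 20, 17, 21]
250 [133, 99, 75, 102, 154, 178, 178, 177, 203, 219, 221, 221, 219, 219] [115, 106, 106, 106, 107, 93, 56, 8, 16, 18, 14, 18]
265 [65, 67, 71, 67, 68, 70, 70, 70, 72, 67, 63, 70, 69, 71] [118, 120, 118, 117, 122, 119, 118, 119, 118, 119, 118, 119]
280 [130, 135, 108, 81, 146, 173, 170, 179, 205, 218, 220, 222, 222, 219] [171, 170, 170, 170, 159, 111, 104, 131, 132, 133, 132, 133]
295 [133, 132, 128, 98, 87, 148, 171, 179, 204, 219, 221, 222, 220, 220] [171, 170, 166, 166, 131, 94, 126, 134, 135, 131, 133, 135]
```

View pics/t4c.png

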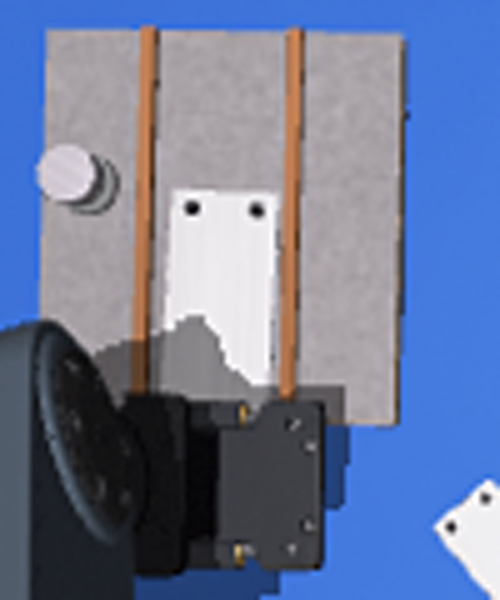

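The top crop shows the plate flat between the fences, far end at row ~190. Fitting its side edges next.

```bash
python3 - <<'E'
from h import *
o=robot.get_obs();p=(o['position'],o['tool_rot'])
L=ray('wrist',[(226,175),(225.9,205),(226,235),(226,250),(226,295)],.073,p);R=ray('wrist',[(289.5,175),(288.5,190),(287.4,205),(286.3,220),(285.2,235)],.073,p)
for P in(L,R):
  f=np.polyfit(P[:,0],P[:,1],1);print(np.degrees(np.arctan(f[0])),np.polyval(f,[.435,.459,.525])*1000)
far=ray('top',np.array([(173,190),(278,192),(165,310),(271,385)])/5+[130,100]-.4,.073);print(np.round(far*1000,1))
E
```

```text
-3.337048685491633 [207.84264263 206.44324024 202.59488367]
-3.4061984718261407 [268.78333071 267.35486239 263.4265745 ]
[[613.1 254.1  73. ]
 [610.9 195.5  73. ]
 [546.2 259.1  73. ]
 [503.3 200.6  73. ]]
```

```bash
python3 -c "
from h import *
go(.458,.2369,.0745,-3.4)"
```

```text
t 8.5 pos [0.4505 0.2329 0.1836] shift mm [ -7.4   4.3 109.1] roll/10deg 0.164 F [ 0.  -0.2 -0.1] w 0.05049909248117287 0.0
```

```bash
python3 -m jog '[0.087,-0.0074,0.0043,0.01,0,0.087,0,0,0.01,0.164,0.087,0,0,0.01,0,0.087,0,0,0.015,0,0.087,0,0,0.02,0,0.087,0,0,0.02,0,0.087,0,0,0.015,0,0.087,0,0,0.006,0,0.087,0,0,0,0,0.087,0,0,0,0]';  python3 -c "
from h import *
go(.458,.2369,.0745,-3.4)"
```

```text
time: 9.75
position: [0.4578, 0.2372, 0.0785]
tool_rot: [0.029, 1.0, 0.0, 0.001]
ft_force: [0.3, 1.2, 0.2]
grip_width: 0.0868
grip_force: 0.0
t 9.75 pos [0.4578 0.2372 0.0785] shift mm [-0.3 -0.3  4. ] roll/10deg 0.003 F [0.3 1.2 0.2] w 0.08678306263537396 0.0
```

```bash
python3 -m jog '[0.087,0,0,0.004,0,0.087,0,0,0,0,0.05,0,0,0,0,0.05,0,0,0,0,0.05,0,0,0,0,0.05,0,0,0,0,0.05,0,0,0,0,0.05,0,0,0,0]' 45;  python3 -c "
from h import *
go(.458,.2369,.0745,-3.4)"
```

```text
time: 10.75
position: [0.4573, 0.237, 0.0741]
tool_rot: [0.029, 1.0, 0.0, 0.0]
ft_force: [-0.2, 0.4, 0.4]
grip_width: 0.0583
grip_force: 45.0
t 10.75 pos [0.4573 0.237  0.0741] shift mm [-0.7 -0.1 -0.4] roll/10deg 0.003 F [-0.2  0.4  0.4] w 0.05826620245021448 44.99174237251282
```

```bash
python3 -m jog '[0.05,0,0,-0.003,0,0.05,0,0,-0.007,0,0.05,0,0,-0.01,0,0.05,0,0,-0.015,0,0.05,0,0,-0.02,0,0.05,0,0,-0.02,0,0.05,0,0,-0.02,0,0.05,0,0,-0.015,0,0.05,0,0,0,0,0.05,0,0,0,0,0.05,0,0,0,0]'; python3 -c "
from h import *
b=robot.camera('wrist');a=robot.camera('side')
c=np.vstack([b[:300],cv2.resize(a[100:250,120:376],(512,300))])
cv2.imwrite('pics/w5.png',c)
go(.6,-.2,.17,-15.5)"
```

```text
time: 12.12
position: [0.4568, 0.2368, 0.1833]
tool_rot: [0.029, 1.0, -0.0, -0.001]
ft_force: [0.1, 0.4, -0.5]
grip_width: 0.0582
grip_force: 45.0
t 12.225 pos [0.4569 0.2369 0.1833] shift mm [-168.5 -427.7   13.3] roll/10deg 1.213 F [-0.5 -0.5 -1.3] w 0.058702341016381894 44.992799162864685
```

View pics/w5.png

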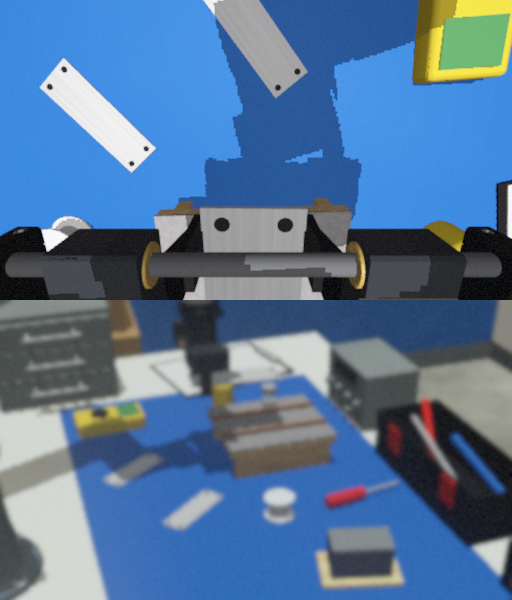

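The plate is held, its near end square at (200..304, 208) in the wrist view. Now I'll refine the in-hand pose and the spacer pose.

```bash
python3 - <<'E'
from h import *
a=cv2.imread('pics/top.png')
c=a[110:180,295:355].astype(int)
sat=c.max(2)-c.min(2);m=((sat<25)&(c.mean(2)>85)&(c.mean(2)<190)).astype(np.uint8)
n,l,s,_=cv2.connectedComponentsWithStats(m);k=1+s[1:,4].argmax();m=(l==k).astype(np.uint8);print(s[k])
ys,xs=np.nonzero(m);P=ray('top',np.c_[xs+295,ys+110],.066);print('spacer ctr',P.mean(0)*1000,'area mm2',len(xs)*np.abs(np.linalg.det(np.array([ray('top',[(331,140)],.066)[0]-ray('top',[(330,140)],.066)[0],ray('top',[(330,141)],.066)[0]-ray('top',[(330,140)],.066)[0]])[:,:2]))*1e6)
C=np.cov(P[:,:2].T);w,v=np.linalg.eigh(C);print('yaw',np.degrees(np.arctan(v[1,1]/v[0,1])),'dims',np.sqrt(12*w)*1000)
print(rect(P))
f=((c[...,0]+25<c[...,2])&(c.mean(2)>100)).astype(np.uint8)
n,l,s,_=cv2.connectedComponentsWithStats(f);ys,xs=np.nonzero(f&(s[l,4]>5));print('foot',rect(ray('top',np.c_[xs+295,ys+110],.008)))
b=cv2.imread('pics/w5.png').mean(2)
for r in (212,222,232,242,246):print(r,[int(v) for v in b[r,194:206]],[int(v) for v in b[r,298:312]])
for r in (285,292,298):print(r,[int(v) for v in b[r,186:204]],[int(v) for v in b[r,300:316]])
print([int(v) for v in b[200:214,250]])
E
```

```text
[ 20  12  29  40 757]
spacer ctr [ 595.18960343 -205.56372975   66.        ] area mm2 5948.198209514109
yaw -15.24537395390612 dims [60.15657579 99.05209381]
(array([ 594.8, -205.3]), array([ 59.6, 100.2]), np.float64(-15.54))
foot (array([ 595.6, -205.2]), array([ 89.5, 129.6]), np.float64(-15.55))
212 [80, 83, 80, 80, 80, 95, 141, 160, 158, 159, 160, 159] [163, 163, 167, 166, 163, 164, 165, 162, 162, 131, 90, 87, 89, 94]
222 [17, 8, 20, 16, 24, 19, 102, 147, 159, 159, 159, 158] [164, 165, 165, 166, 165, 162, 163, 165, 127, 36, 20, 6, 11, 14]
232 [22, 19, 29, 21, 25, 19, 20, 24, 100, 145, 158, 159] [163, 165, 166, 164, 163, 149, 99, 21, 18, 22, 21, 19, 25, 25]
242 [21, 27, 17, 16, 24, 23, 22, 28, 40, 127, 157, 160] [165, 165, 164, 163, 160, 126, 38, 22, 20, 21, 19, 19, 28, 24]
246 [25, 11, 20, 19, 18, 24, 14, 27, 23, 113, 150, 159] [162, 164, 162, 161, 156, 111, 13, 21, 24, 22, 21, 21, 24, 26]
285 [45, 43, 42, 44, 42, 47, 41, 39, 34, 20, 139, 181, 186, 190, 194, 194, 192, 191] [162, 172, 182, 185, 186, 186, 190, 188, 190, 177, 124, 27, 19, 42, 44, 48]
292 [143, 155, 157, 157, 158, 160, 159, 159, 168, 185, 189, 190, 193, 195, 196, 197, 194, 194] [165, 178, 188, 188, 187, 188, 190, 195, 194, 194, 191, 180, 161, 154, 156, 157]
298 [187, 190, 191, 191, 193, 194, 195, 196, 196, 191, 189, 189, 191, 192, 192, 191, 190, 188] [173, 183, 189, 190, 191, 191, 191, 190, 191, 190, 191, 191, 189, 190, 191, 190]
[90, 96, 93, 91, 90, 96, 100, 94, 125, 155, 157, 161, 158, 159]
```

```bash
python3 - <<'E'
from h import *
m=robot.camera_model('wrist');T=m['tool_from_camera']
for z in(-.004,.0011,.006):
  for px in((199.5,207.7),(307.3,207.7)):
    d=T[:3,:3]@np.array([(px[0]-m['cx'])/m['fx'],(px[1]-m['cy'])/m['fy'],1]);p=T[:3,3]+d*((z-T[2,3])/d[2]);print(z,np.round(p*1000,1))
E
```

```text
-0.004 [ 24.7 -28.5  -4. ]
-0.004 [24.8 29.7 -4. ]
0.0011 [ 22.6 -29.6   1.1]
0.0011 [22.7 30.8  1.1]
0.006 [ 20.6 -30.6   6. ]
0.006 [20.7 31.9  6. ]
```

```bash
python3 -c "
from h import *
go(.5306,-.1875,.14,-15.5)"
```

```text
t 12.225 pos [0.4569 0.2369 0.1833] shift mm [ -98.6 -419.3   43.4] roll/10deg 1.213 F [-0.5 -0.5 -1.3] w 0.058702341016381894 44.992799162864685
```

Ramped move, roll after the shift.

```bash
python3 -m jog '[0.05,-0.0026,-0.0113,0,0,0.05,-0.004,-0.016,0,0,0.05,-0.006,-0.026,0,0,0.05,-0.008,-0.034,0,0,0.05,-0.008,-0.034,0,0,0.05,-0.008,-0.034,0,0,0.05,-0.008,-0.034,0,0,0.05,-0.008,-0.034,0,0,0.05,-0.008,-0.034,0,0,0.05,-0.008,-0.034,0,0,0.05,-0.008,-0.034,0,0,0.05,-0.008,-0.034,0,0,0.05,-0.006,-0.024,0,0,0.05,-0.005,-0.021,0,0,0.05,-0.003,-0.015,0,0,0.05,0,0,0,0.2,0.05,0,0,0.01,0.4,0.05,0,0,0.015,0.4,0.05,0,0,0.015,0.213,0.05,0,0,0,0]'; python3 -m jog '[0.05,0,0,0,0,0.05,0,0,0,0,0.05,0,0,0,0]'; python3 -c "
from h import *
b=robot.camera('wrist');cv2.imwrite('pics/w6.png',b);cv2.imwrite('pics/t6.png',robot.camera('top'))
go(.5306,-.1875,.09,-15.5)"
```

```text
time: 14.72
position: [0.5301, -0.1861, 0.1427]
tool_rot: [0.134, 0.991, 0.001, -0.002]
ft_force: [-0.8, -0.3, -1.1]
grip_width: 0.0586
grip_force: 45.0
time: 15.1
position: [0.5314, -0.1875, 0.1446]
tool_rot: [0.135, 0.991, -0.0, 0.0]
ft_force: [0.2, 0.2, -2.0]
grip_width: 0.0587
grip_force: 45.0
t 15.2 pos [ 0.5313 -0.1875  0.1444] shift mm [ 0.7 -0.2 54.4] roll/10deg -0.0 F [ 0.1  0.3 -0.9] w 0.058020529382033816 44.99270975589752
```

```bash
python3 -m jog '[0.05,0.0007,0,0.01,0,0.05,0,0,0.015,0,0.05,0,0,0.015,0,0.05,0,0,0.01,0,0.05,0,0,0.006,0,0.05,0,0,0.003,0,0.05,0,0,0,0,0.05,0,0,0,0]'; python3 -c "
from h import *
b=robot.camera('wrist');a=robot.camera('top');g=b.mean(2)
print('end row',[int(v) for v in g[200:214,250]])
for r in (212,232):print(r,[int(v) for v in g[r,194:206]],[int(v) for v in g[r,298:312]])
cv2.imwrite('pics/f7.png',np.hstack([b[180:],cv2.resize(a[105:195,290:360],(280,360),interpolation=cv2.INTER_CUBIC)[:204*1]]) if 0 else cv2.resize(a[105:195,290:360],(466,600),interpolation=cv2.INTER_CUBIC))
go(.5306,-.1875,.0701,-15.5)"
```

```text
time: 16.2
position: [0.5307, -0.1873, 0.0854]
tool_rot: [0.135, 0.991, -0.0, 0.0]
ft_force: [0.3, -0.2, -1.8]
grip_width: 0.0583
grip_force: 45.0
end row [104, 111, 110, 130, 163, 175, 149, 108, 138, 167, 175, 174, 174, 174]
212 [101, 95, 100, 102, 97, 113, 158, 176, 173, 174, 174, 171] [180, 178, 181, 183, 182, 179, 179, 178, 175, 148, 99, 101, 98, 99]
232 [24, 28, 28, 29, 33, 26, 33, 26, 112, 161, 171, 172] [179, 180, 179, 179, 177, 163, 110, 25, 23, 29, 27, 27, 26, 29]
t 16.3 pos [ 0.5307 -0.1873  0.0855] shift mm [ 0.  -0.2 15.4] roll/10deg 0.0 F [-0.1 -0.  -1.4] w 0.058412207601514304 44.992820620536804
```

View pics/f7.png

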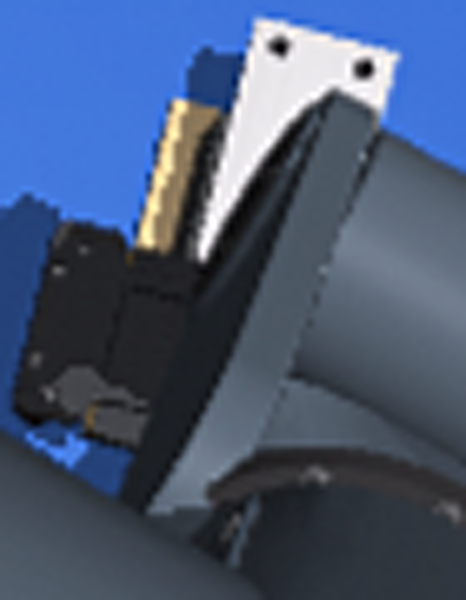

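The top view shows the plate above the spacer, far-end corners at about (255,18) and (399,52). Checking against the expected far-end centre (682,-229).

```bash
python3 -c "
from h import *
P=ray('top',np.array([(255,18),(399,52)])/6.66+[290,105]-.4,.0845)*1000;print(P,P.mean(0))
d=P[0]-P[1];print(np.degrees(np.arctan2(d[1],d[0]))-90)"; python3 -m jog '[0.05,0,0,0.005,0,0.05,0,0,0.004,0,0.05,0,0,0.003,0,0.05,0,0,0.001,0,0.05,0,0,0,0,0.05,0,0,0,0]'
```

```text
[[ 686.16039781 -201.20910354   84.5       ]
 [ 670.77603996 -260.23070634   84.5       ]] [ 678.46821889 -230.71990494   84.5       ]
-14.609437528926335
time: 17.05
position: [0.5305, -0.1872, 0.0721]
tool_rot: [0.135, 0.991, -0.0, 0.0]
ft_force: [0.2, -0.4, -1.1]
grip_width: 0.0583
grip_force: 45.0
```

```bash
python3 -m jog '[0.05,-0.0013,0,0.001,0,0.05,0,0,0.0005,0,0.05,0,0,0,0]'; python3 -m jog '[0.05,0,0,0.0007,0,0.05,0,0,0,0,0.05,0,0,0,0]';python3 -m jog '[0.05,0,0,0.0007,0,0.05,0,0,0,0,0.05,0,0,0,0]'
```

```text
time: 17.42
position: [0.5319, -0.1876, 0.0706]
tool_rot: [0.135, 0.991, -0.0, 0.0]
ft_force: [0.5, 0.3, -0.7]
grip_width: 0.0584
grip_force: 45.0
time: 17.8
position: [0.5319, -0.1876, 0.0701]
tool_rot: [0.135, 0.991, -0.0, 0.0]
ft_force: [0.5, 1.3, 1.7]
grip_width: 0.0585
grip_force: 45.0
time: 18.18
position: [0.5319, -0.1876, 0.0698]
tool_rot: [0.135, 0.991, -0.0, 0.0]
ft_force: [-1.6, 0.1, 5.2]
grip_width: 0.0586
grip_force: 45.0
```

```bash
python3 -m jog '[0.05,0,0,-0.0004,0,0.05,0,0,0,0,0.05,0,0,0,0]' 10; python3 -m jog '[0.066,0,0,0,0,0.07,0,0,0,0,0.08,0,0,0,0,0.087,0,0,0,0,0.087,0,0,0,0]'; python3 -m jog '[0.087,0,0,-0.01,0,0.087,0,0,-0.02,0,0.087,0,0,-0.03,0,0.087,0,0,-0.04,0,0.087,0.05,0,-0.04,0,0.087,0.05,0,-0.02,0,0.087,0.04,0,0,0,0.087,0,0,0,0,0.087,0,0,0,0]'; python3 -c "
from h import *
b=robot.camera('wrist');a=robot.camera('top')
cv2.imwrite('pics/f8.png',np.hstack([cv2.resize(b,(450,338)),cv2.resize(a[110:195,295:370],(298,338),interpolation=cv2.INTER_CUBIC)]))
cv2.imwrite('pics/t8.png',a);cv2.imwrite('pics/w8.png',b)
go(.4,-.18,.2,-15.5)"
```

```text
time: 18.55
position: [0.5319, -0.1876, 0.0696]
tool_rot: [0.135, 0.991, -0.0, 0.0]
ft_force: [-0.0, 0.2, 2.5]
grip_width: 0.0597
grip_force: 10.0
time: 19.18
position: [0.5316, -0.1875, 0.0695]
tool_rot: [0.135, 0.991, 0.0, -0.0]
ft_force: [0.5, -0.8, -0.3]
grip_width: 0.0854
grip_force: 0.0
time: 20.3
position: [0.3989, -0.1511, 0.2294]
tool_rot: [0.135, 0.991, -0.001, 0.001]
ft_force: [0.5, -0.9, -0.9]
grip_width: 0.087
grip_force: 0.0
t 20.4 pos [ 0.3993 -0.1512  0.2289] shift mm [ -8.3 -27.5  29. ] roll/10deg 0.001 F [-0.7 -0.8  0.2] w 0.08685305179935492 0.0
```

View pics/f8.png

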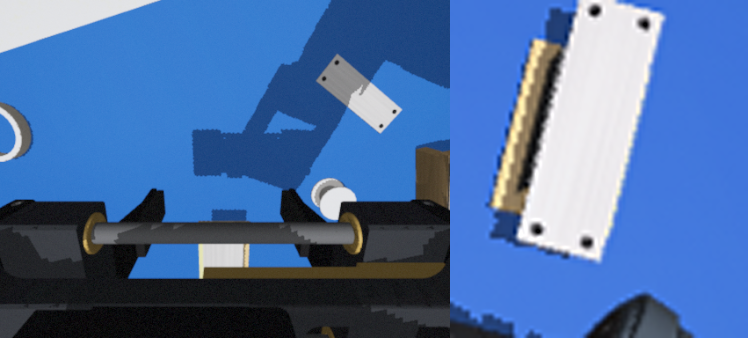

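The top view shows the plate lying over the spacer and released, fully visible. Measuring it against the sink.

```bash
python3 - <<'E'
from h import *
a=cv2.imread('pics/t8.png')
c=a[100:190,295:375].astype(int)
m=((c.min(2)>150)&(c.max(2)-c.min(2)<35)).astype(np.uint8);m=cv2.morphologyEx(m,cv2.MORPH_CLOSE,np.ones((4,4)))
n,l,s,_=cv2.connectedComponentsWithStats(m);k=1+s[1:,4].argmax();print(s[k]);ys,xs=np.nonzero(l==k)
P=ray('top',np.c_[xs+295,ys+100],.069);r=rect(P);print(r)
ang=np.radians(-15.5);u=np.array([np.cos(ang),np.sin(ang)])
for ctr in (P[:,:2].mean(0)*1000,r[0]):
  d=ctr-[595.2,-205.4];print('along',d@u,'across',d@[-u[1],u[0]])
f=((c[...,0]+25<c[...,2])&(c.mean(2)>100)).astype(np.uint8);ys,xs=np.nonzero(f);print('foot',ray('top',np.c_[xs+295,ys+100],.008)[[0,-1]])
E
```

```text
[  18   10   37   66 1402]
(array([ 591.4, -209.8]), array([ 61.4, 179.7]), np.float64(-15.55))
along -3.093430066710652 across -5.5918208575954536
along -2.4859468674485012 across -5.255479823215341
foot [[ 0.66805569 -0.18082284  0.008     ]
 [ 0.52404705 -0.23028893  0.008     ]]
```

Relative to the spacer in the same camera, the plate sits about 2.5 mm short and 5 mm to the side. That is too close to the limit, so I'll regrip, lift, shift and set it down again.

```bash
python3 -c "
from h import *
go(.5317,-.1875,.0704,-15.5)"
```

```text
t 20.4 pos [ 0.3993 -0.1512  0.2289] shift mm [-137.     0.5  158.8] roll/10deg 0.001 F [-0.7 -0.8  0.2] w 0.08685305179935492 0.0
```

```bash
python3 -m jog '[0.087,-0.04,0,0,0,0.087,-0.05,0,0.02,0,0.087,-0.047,0,0.04,0,0.087,0,0.0005,0.04,0,0.087,0,0,0.03,0,0.087,0,0,0.015,0,0.087,0,0,0.008,0,0.087,0,0,0.004,0,0.087,0,0,0,0,0.087,0,0,0,0]';  python3 -c "
from h import *
go(.5317,-.1875,.0704,-15.5)"
```

```text
time: 21.65
position: [0.5306, -0.1869, 0.0725]
tool_rot: [0.135, 0.991, -0.0, 0.001]
ft_force: [-0.5, -0.5, -0.7]
grip_width: 0.0868
grip_force: 0.0
t 21.65 pos [ 0.5306 -0.1869  0.0725] shift mm [-1.2 -0.3  2.1] roll/10deg -0.0 F [-0.5 -0.5 -0.7] w 0.08683014331244468 0.0
```

```bash
python3 -m jog '[0.087,-0.001,0,0.001,0,0.065,0,0,0,0,0.062,0,0,0,0,0.05,0,0,0,0,0.05,0,0,0,0,0.05,0,0,0,0]' 10; python3 -m jog '[0.05,0,0,0,0,0.05,0,0,0,0,0.05,0,0,-0.002,0,0.05,0,0,-0.004,0,0.05,0,0,-0.005,0,0.05,0,0,-0.004,0,0.05,-0.001,0.002,0,0,0.05,-0.0015,0.0022,0,0,0.05,0,0,0,0,0.05,0,0,0,0]' 45; python3 - <<'E'
from h import *
b=robot.camera('wrist');g=b.mean(2);a=robot.camera('top');cv2.imwrite('pics/t9.png',a)
print('end row',[int(v) for v in g[200:214,250]],[int(v) for v in g[212,194:206]],[int(v) for v in g[212,298:312]])
go(.5317,-.1875,.0704,-15.5)
E
```

```text
time: 22.4
position: [0.531, -0.1868, 0.0706]
tool_rot: [0.135, 0.991, 0.0, -0.0]
ft_force: [-0.7, -0.1, 0.9]
grip_width: 0.0596
grip_force: 10.0
time: 23.65
position: [0.5345, -0.1833, 0.0854]
tool_rot: [0.135, 0.991, 0.0, -0.0]
ft_force: [0.7, -0.1, -2.4]
grip_width: 0.0587
grip_force: 45.0
end row [118, 152, 171, 171, 172, 172, 172, 160, 127, 118, 156, 174, 173, 174] [98, 101, 101, 150, 170, 175, 178, 175, 174, 174, 173, 174] [176, 178, 181, 179, 181, 181, 179, 177, 175, 144, 100, 100, 99, 98]
t 23.75 pos [ 0.5345 -0.1834  0.0855] shift mm [ 1.6 -4.7 15.1] roll/10deg 0.0 F [-0.1 -1.  -1.3] w 0.058499172838839174 44.98024106025696
```

```bash
python3 -m jog '[0.05,0,0,0.005,0,0.05,0,0,0.005,0,0.05,0,0,0.003,0,0.05,0,0,0.001,0,0.05,0,0,0,0,0.05,0,0,0,0]'; python3 -m jog '[0.05,0,0,0.0007,0,0.05,0,0,0,0,0.05,0,0,0,0]';python3 -m jog '[0.05,0,0,0.0006,0,0.05,0,0,0,0,0.05,0,0,0,0]'
```

```text
time: 24.5
position: [0.5347, -0.1835, 0.0717]
tool_rot: [0.135, 0.991, -0.0, 0.0]
ft_force: [-0.1, 0.3, -1.0]
grip_width: 0.0583
grip_force: 45.0
time: 24.88
position: [0.5347, -0.1835, 0.071]
tool_rot: [0.135, 0.991, -0.0, 0.0]
ft_force: [0.1, -0.2, -0.1]
grip_width: 0.0585
grip_force: 45.0
time: 25.25
position: [0.5347, -0.1835, 0.0705]
tool_rot: [0.135, 0.991, -0.0, 0.0]
ft_force: [-0.0, 0.5, 2.5]
grip_width: 0.0584
grip_force: 45.0
```

```bash
python3 -m jog '[0.05,0,0,0.0005,0,0.05,0,0,0,0,0.05,0,0,0,0]'; python3 -m jog '[0.05,0,0,0,0,0.05,0,0,-0.0003,0,0.05,0,0,0,0]' 10; python3 -m jog '[0.066,0,0,0,0,0.07,0,0,0,0,0.08,0,0,0,0,0.087,0,0,0,0,0.087,0,0,0,0]'; python3 -m jog '[0.087,0,0,-0.01,0,0.087,0,0,-0.02,0,0.087,0,0,-0.03,0,0.087,0,0,-0.04,0,0.087,0.05,0,-0.04,0,0.087,0.05,0,-0.03,0,0.087,0.05,0,0,0,0.087,0,0,0,0,0.087,0,0,0,0]'; python3 - <<'E'
from h import *
a=robot.camera('top');cv2.imwrite('pics/t10.png',a)
c=a[100:190,295:375].astype(int)
m=((c.min(2)>150)&(c.max(2)-c.min(2)<35)).astype(np.uint8);m=cv2.morphologyEx(m,cv2.MORPH_CLOSE,np.ones((4,4)))
n,l,s,_=cv2.connectedComponentsWithStats(m);k=1+s[1:,4].argmax();print(s[k]);ys,xs=np.nonzero(l==k)
P=ray('top',np.c_[xs+295,ys+100],.069);r=rect(P);print(r)
ang=np.radians(-15.5);u=np.array([np.cos(ang),np.sin(ang)])
for ctr in (P[:,:2].mean(0)*1000,r[0]):
  d=ctr-[595.2,-205.4];print('along',d@u,'across',d@[-u[1],u[0]])
b=robot.camera('side')
cv2.imwrite('pics/f10.png',np.hstack([cv2.resize(b[190:260,250:350],(500,350),interpolation=cv2.INTER_CUBIC),cv2.resize(a[110:195,295:367],(296,350),interpolation=cv2.INTER_CUBIC)]))
E
```

```text
time: 25.62
position: [0.5347, -0.1835, 0.0703]
tool_rot: [0.135, 0.991, -0.0, 0.0]
ft_force: [0.1, 0.7, 5.0]
grip_width: 0.0584
grip_force: 45.0
time: 26.0
position: [0.5347, -0.1835, 0.0701]
tool_rot: [0.135, 0.991, -0.0, 0.0]
ft_force: [0.1, 0.2, 3.0]
grip_width: 0.0596
grip_force: 10.0
time: 26.62
position: [0.5346, -0.1834, 0.07]
tool_rot: [0.135, 0.991, 0.0, -0.0]
ft_force: [0.1, 0.1, -0.3]
grip_width: 0.0853
grip_force: 0.0
time: 27.75
position: [0.392, -0.1443, 0.24]
tool_rot: [0.135, 0.991, -0.001, 0.001]
ft_force: [0.6, -0.1, 0.7]
grip_width: 0.0872
grip_force: 0.0
[  17    8   36   67 1405]
(array([ 595.1, -207.7]), array([ 62.4, 179.5]), np.float64(-16.43))
along -0.22027421382729484 across -1.6496447980495714
along 0.5182852196591019 across -2.243073879987648
```

View pics/f10.png

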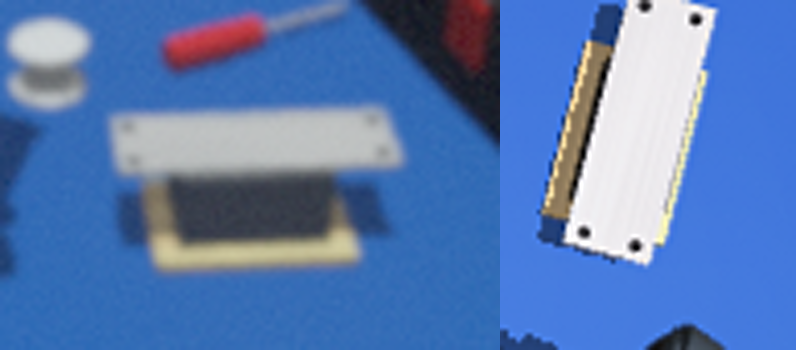

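The side view shows the plate flat on the spacer with equal ends. The top view puts it within about 2 mm of the sink's centre and about 1° of its line.

```bash
python3 -c "
from rig import robot
print(robot.hand_in())"
```

```text
the job is handed in; nothing more can be done
None
```

The job is handed in at about 28 s, no verdict returned: the plate lies flat and released on the spacer, within about 2 mm of the heat sink's centre and 1° of its line after one regrip to correct a roughly 5 mm sideways offset; the spacer, hidden under the plate, was not measured again, and one early row typed in mm instead of m moved the arm one capped step without harm.

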